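Close, lock and log the slide transport box

ROBOT

A 7-joint arm with a two-finger parallel gripper is mounted at the origin on the work surface. World frame = base frame: x ahead of the robot, y to its left, z up, the work surface at z = 0. Lengths are in m, angles in degrees, forces in N, time in s.
With the tool pointing down it reaches from about 0.425 to 0.875 m from the base axis. Payload 4.7 kg.
Tool frame: the origin (TCP) lies at the very end of the fingers, on their centre line; the grasp point (between the pads) lies 19 mm behind it; z points along the fingers, y is the line along which they close (so a half turn about z gives the same grasp; the last joint's range is limited). The gripper opens to 87 mm and grips with 3 to 60 N. Pads are 19 mm wide; open, the fingers measure 117 mm over their backs; the gripper's body (75 mm by 190 mm) begins 51 mm behind the grasp point.
Start: joints at [65.495, 18.392, -4.016, 83.108, 1.295, 78.541, -3.26], TCP at [0.278, -0.588, 0.223] pointing down, gripper open.
Joint ranges: [-163.93, 163.93], [-17.29, 119.83], [-79.2, 71.16], [3.27, 140.29], [-89.18, 269.18], [5.43, 117.66], [-154.24, 154.24]. Speed limits (degrees/s): [147.25, 147.25, 180, 180, 180, 180, 180].

INTERFACE

Orientations are given as [roll, pitch, yaw] about the fixed x, y, z axes, in that order (R = Rz(yaw) Ry(pitch) Rx(roll)).
In Python, from cell import get_obs, cams, ticket, finder gives the robot as it stands.
- The arm moves only by the shell command python3 -m creep 'ROWS' [FORCE]. ROWS is text: rows parted by semicolons, each of 5 numbers parted by spaces: the shift along the world's x, y, z in m, then the turn about the world's z in degrees, then the finger opening in m, from 0 to 0.087. A call has 1 to 8 rows; each row shifts and turns the commanded pose from where the row before left it; what a row does not reach is not made up. A row lasts 1/8 s, in which the tool goes at most 62.5 mm and 10.7 degrees, less where a joint would pass 70% of its speed; a pose out of reach is approached as far as the arm can. A call with a gripper value outside its range is refused whole. The fingers move at their own pace and stop on an object; FORCE is the grip in N (left out, the last holds). Time passes only in rows, so rows that do not move let the fingers close. It gives the time, the measured TCP pose, the force, the opening and the grip force at its end, in the units of the state.
- get_obs(): the state, without advancing time (a new reading comes with each control period).
- cams.read_camera(name): name is "side" or "top" or "wrist"; returns the picture (400x640x3 uint8, red, green, blue); there is no depth.
- cams.calibration(name): a dict with "fx", "fy", "cx", "cy" (pixels), "extrinsics" (4x4, takes a point from world to camera coordinates). Camera axes: x right, y down, z forward; pixel columns grow to the right and rows downward; lengths in m; the calibration is good to about 2 mm. A picture is of the moment at which its call begins: read the wrist's pose just before it. calibration takes no time and is no camera call; for the wrist camera it gives the pose at the moment of the call.
- ticket.sign_off(): hands the job in; it is judged then, once.
Trained networks look in the newest picture that a camera, given by its name, has taken for a name from the list of things; names that differ only in an ending like _2 or _b are one class to them, and where a whole thing is asked for, a point or a joint stands for the part that bears it (a point fixed in the world has none). Each returns a list of dicts, best first, with "p" (0 to 1); they miss things now and then, are a little off and sometimes report something else, mostly with a low value. They report only what shows in the picture. A call takes as long as a camera call. They do not tell look-alikes from the thing itself.
- finder.masks_of(name, camera): "mask" (400x640 bool, what is visible of it) and "xy" ([column, row] in pixels, amid what is visible of it).
- finder.tip_of(name, camera): "xy" ([column, row] in pixels: a listed point, or the origin of a listed thing).
The state is a dict: "time_s": time; "qpos": joint angles; "joint_velocities": joint speeds; "effort": joint torques, N m; "tool_pos": TCP position; "tool_rot": TCP orientation; "force": force on the tool from outside, world axes, zero at the start; "wrist_torque": the same for the moment, N m; "grip_width": finger opening in m; "grasp_force": force on a finger pad.
Only numpy, scipy, OpenCV 4.12 (cv2) and the standard library are available. Lean on these libraries where they do the work, as an engineer would, in place of code of your own. Each camera call takes 0.05 s, during which the arm holds its last target. There are 200 camera calls.

TASK

Close the slide transport box for the courier: set its lid squarely on, down on the rim (lowered, not dropped; first turn aside any turnbutton that is in the way), then turn both turnbuttons square across the lid's edges. Then take the code reader, hold it level and still for a good second with its window centred about 60 mm above the code label on the lid, and lay it back flat in the middle of its mat. Do not push about or tip anything else on the counter.

Things in the scene. Friction and masses are not known exactly. Their poses are not given: they have to be found in the camera images.
- box: grey slide transport box, fixed: 130 (x) x 140 (y) x 80 mm tall, open top, walls 6 mm (opening 118 x 128 mm). A lug at each y end, top at z 88 mm, carries a turnbutton: left lug x -2 to 42, y 77 to 113; right lug x -42 to 2, y -113 to -77 mm. Origin under its centre on the counter, +x away from the robot
- lid: loose grey lid, 280 g: plate 134 (x) x 144 (y) x 6 mm (top at z 14) over a locating plug 110 x 120 x 8 mm that enters the box opening with 4 mm play; fits either way round. Origin under the plug's centre: on the counter at the start, 72 mm above the box's origin when seated. Black bar handle on top, 70 mm along y, 14 mm wide, bar from z 36 to 46 mm, open beneath
- lid_handle (a point): middle of the lid's bar handle, 36 mm above the lid's origin; the bar runs along y
- label (a point): centre of the white code label (36 x 56 mm) on the lid's top, 42 mm from the lid's centre along the lid's +x, 14 mm above its origin
- left_button (a joint): angle (rad) of the steel turnbutton at the box's left (+y) end about the vertical through box-frame (20, 92) mm. 0 = arm square across the lid's edge, along the box's -y; +pi/2 = along +x; range -1.9 to 1.9; stays where left. Bar 14 mm wide, z 89 to 101 mm; arm reaches 48 mm, tail 20 mm. Within 1.4 rad of 0 the arm is in the way of the lid going on
- left_button_grip (a point): on the left turnbutton's axis, 111 mm above the counter, in the upright finger grip of the turnbutton: a fin 44 mm long along the bar, 12 mm thick, from z 99 to 119 mm. Turns with the bar: its y axis lies along the bar, the arm points to -y
- right_button (a joint): angle (rad) of the steel turnbutton at the box's right (-y) end about the vertical through box-frame (-20, -92) mm. 0 = arm square across the lid's edge, along the box's +y; +pi/2 = along -x; range -1.9 to 1.9; stays where left. Bar 14 mm wide, z 89 to 101 mm; arm reaches 48 mm, tail 20 mm. Within 1.4 rad of 0 the arm is in the way of the lid going on
- right_button_grip (a point): the same on the right turnbutton; here the arm points to +y
- mat: black rubber mat, fixed on the counter, 200 x 100 x 4 mm, long side along x; origin at the centre of its underside. It may lie to the left or the right of the box, the lid on the other side
- reader: loose white hand-held code reader, 200 g, lying on the mat: 170 mm long along x (x -85 to 85 mm), body 34 mm wide, z 4 to 30 mm; head 50 mm long at the +x end (x 35 to 85), 52 mm wide, 34 mm tall, whose window looks straight down. Origin under its middle at the height of its underside
- reader_grip (a point): in the reader's body, 20 mm above its underside, above its origin: where to hold it, across y
- reader_window (a point): centre of the reading window in the underside of the head, 60 mm from the origin along x; it looks along -z and reads from 30 to 100 mm away
- jar_a: the jar of green stain: closed, 58 mm diameter, 85 mm tall; origin under its centre. Bystander
- jar_b: the jar of red-brown stain: closed, 58 mm diameter, 85 mm tall; origin under its centre. Bystander
- amber_bottle: tall amber glass bottle with black cap: 56 mm diameter, 155 mm tall, standing close in front of the box; origin under its centre. Bystander
- clip_tub: open white tub 80 x 80 x 55 mm; origin under its centre. Bystander
- slide_carton: small cardboard carton 85 x 60 x 50 mm; origin under its centre. Bystander
- beaker: empty white plastic beaker, 72 mm rim diameter, 90 mm tall; origin under its centre. Bystander
- tube_rack: fixed white rack with capped tubes, 100 x 200 x 110 mm tall; origin under its centre. Bystander
Not all that is in view belongs to the job. What is shaped like the reader but brown is not meant.

How it is judged:
By the outcome, as a careful person would: the job done as asked, in the order asked, and still so for the second after the job is handed in, with the robot touching nothing.
It also fails if it takes over 72 s, if anything falls off the work surface, if the arm or the gripper's body presses on something with over 40 N, if the wrist force passes 120 N, or if a joint passes its speed limit or range.

## Working session

There is one attempt and no reset: what is moved stays moved. The work goes in short steps, Python scripts to look and compute and a shell command to move; the robot and the scene stay as the last step left them, time stands still between calls to the robot, and variables do not carry over. Pictures are saved under pics/ and viewed, at most 14 in all, crops included, and the job is handed in when it is done.

```bash
ls; mkdir -p pics; python3 - <<'E'
from cell import get_obs,cams
import cv2,numpy as np
o=get_obs();print(o['time_s'],o['tool_pos'],o['tool_rot'],o['grip_width'],o['force'])
ims=[cams.read_camera(n) for n in("top","side")]
for n,i in zip(("top","side"),ims): cv2.imwrite(f"pics/{n}0.png",i[:,:,::-1]); c=cams.calibration(n);print(n,c['fx'],np.round(c['extrinsics'],3).tolist())
E
```

```text
pics
0.0 [ 0.2776138  -0.58712049  0.22148648] [-1.79892738e+02  8.01166900e-03  2.53133078e+01] 0.08676228403620881 [-0.1337903   1.2803166   0.50159716]
top 431.84996863613446 [[0.01, -1.0, 0.0, -0.076], [-0.989, -0.01, -0.149, 0.549], [0.149, 0.001, -0.989, 1.195], [0.0, 0.0, 0.0, 1.0]]
side 443.79474771078793 [[-0.994, -0.111, -0.015, 0.508], [-0.075, 0.765, -0.64, 0.142], [0.083, -0.635, -0.768, 1.189], [0.0, 0.0, 0.0, 1.0]]
```

View pics/top0.png

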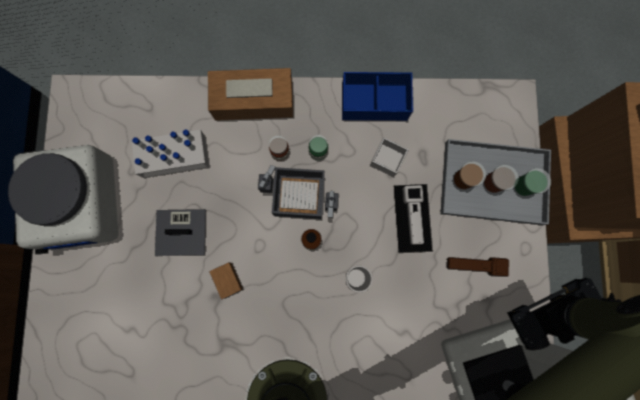

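View pics/side0.png

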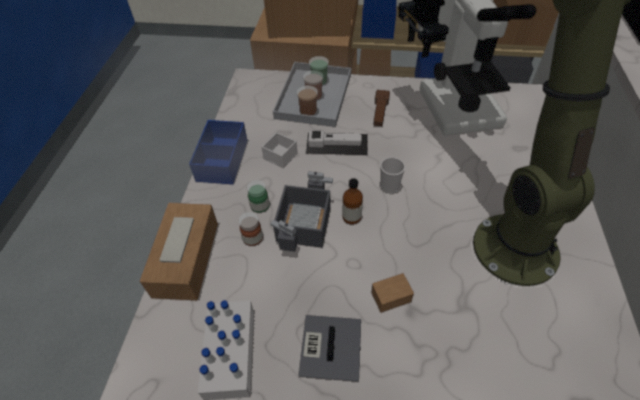

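Top view: box (298,193), left button (266,181), right button (331,203), lid at (180,232) to the left, mat and white reader at (412,218) to the right. The reader look-alikes are the brown one at (478,267) in the top view and (381,107) in the side view. The white one on the black mat, (412,218) top and (337,140) side, fits the description. The bottle (311,239) stands in front of the box.

```bash
cat > h.py <<'E'
import numpy as np,cv2
from cell import get_obs,cams,finder
def P(n):
    c=cams.calibration(n);K=np.array([[c['fx'],0,c['cx']],[0,c['fy'],c['cy']],[0,0,1]]);return K@np.array(c['extrinsics'])[:3]
def tri(Ps,xs):
    A=np.vstack([np.array([x[0]*p[2]-p[0],x[1]*p[2]-p[1]]) for p,x in zip(Ps,xs)])
    s=np.linalg.lstsq(A[:,:3],-A[:,3],rcond=None)[0]
    e=[np.hypot(*((p@np.r_[s,1])[:2]/(p@np.r_[s,1])[2]-x)) for p,x in zip(Ps,xs)]
    return s,max(e)
def atz(p,x,z):
    A=np.array([x[0]*p[2]-p[0],x[1]*p[2]-p[1]]);return np.linalg.solve(A[:,:2],-A[:,3]-A[:,2]*z)
E
python3 - <<'E'
from h import *
for n in("top","side"): cams.read_camera(n)
Pt,Ps=P("top"),P("side")
for nm in "box lid lid_handle label left_button_grip right_button_grip mat reader reader_grip reader_window amber_bottle jar_a beaker clip_tub slide_carton".split():
    a=finder.tip_of(nm,"top")[:3];b=finder.tip_of(nm,"side")[:3]
    print(nm,[(round(d['p'],2),np.round(d['xy']).tolist()) for d in a],[(round(d['p'],2),np.round(d['xy']).tolist()) for d in b])
    r=[(tri([Pt,Ps],[d['xy'],e['xy']])) for d in a for e in b]
    r=[(np.round(s,3).tolist(),round(e,1)) for s,e in r if e<6]; print('   ',r)
E
```

```text
box [(0.66, [301.0, 197.0])] [(0.95, [304.0, 227.0]), (0.18, [330.0, 342.0])]
    [([0.574, -0.032, -0.027], np.float64(0.1))]
lid [(0.9, [182.0, 232.0]), (0.58, [319.0, 150.0])] [(0.65, [334.0, 350.0]), (0.34, [315.0, 142.0])]
    [([0.459, 0.319, -0.014], np.float64(1.9))]
lid_handle [(0.71, [178.0, 233.0]), (0.7, [279.0, 153.0])] [(0.6, [330.0, 339.0])]
    [([0.46, 0.315, 0.038], np.float64(1.9))]
label [(0.65, [299.0, 196.0]), (0.64, [415.0, 218.0]), (0.56, [184.0, 214.0])] [(0.86, [310.0, 344.0])]
    [([0.974, -1.404, -4.491], np.float64(3.9)), ([0.513, 0.314, -0.007], np.float64(1.0))]
left_button_grip [(0.73, [264.0, 181.0]), (0.68, [414.0, 219.0]), (0.68, [414.0, 215.0])] [(0.57, [286.0, 224.0]), (0.33, [304.0, 226.0])]
    [([0.595, 0.066, 0.12], np.float64(1.1))]
right_button_grip [(0.72, [352.0, 278.0]), (0.71, [329.0, 201.0])] [(0.64, [314.0, 172.0])]
    [([0.545, -0.111, 0.124], np.float64(2.6))]
mat [(0.6, [414.0, 222.0])] [(0.84, [336.0, 148.0]), (0.52, [302.0, 225.0])]
    [([0.508, -0.372, -0.036], np.float64(2.0))]
reader [(0.66, [477.0, 264.0]), (0.65, [415.0, 2
[... 864 characters left out ...]
, [250.0, 238.0])]
    [([0.711, -0.078, -0.005], np.float64(0.2)), ([0.763, -0.079, -0.181], np.float64(0.8)), ([0.67, 0.023, 0.125], np.float64(1.0)), ([0.709, 0.034, -0.009], np.float64(2.1)), ([0.796, -0.35, -0.363], np.float64(4.8)), ([0.885, -0.403, -0.679], np.float64(5.9))]
beaker [(0.96, [353.0, 280.0]), (0.53, [411.0, 197.0])] [(0.9, [390.0, 190.0])]
    [([0.331, -0.186, -0.013], np.float64(0.7))]
clip_tub [(0.63, [390.0, 161.0]), (0.58, [354.0, 280.0])] [(0.93, [281.0, 158.0])]
    [([0.688, -0.301, -0.025], np.float64(0.0))]
slide_carton [(0.93, [227.0, 281.0])] [(0.8, [393.0, 299.0]), (0.47, [389.0, 189.0]), (0.41, [252.0, 234.0])]
    [([0.321, 0.18, -0.007], np.float64(0.4))]
```

```bash
python3 -m creep '.03 .032 .012 9 .087;.03 .032 .012 9 .087;.03 .032 .012 9 .087;.03 .032 .012 9 .087;.03 .032 .012 9 .087;.03 .032 .012 9 .087;.02 .035 .01 9 .087;0 0 0 1.7 .087'; cat >> h.py <<'E'
def shot(name):
    o=get_obs();p=P("wrist");im=cams.read_camera("wrist");cv2.imwrite(f"pics/{name}.png",im[:,:,::-1]);np.savez(f"pics/{name}.npz",P=p,im=im)
    return o,p,im
def tips(names,p):
    for nm in names.split():
        for d in finder.tip_of(nm,"wrist")[:3]: print(nm,round(d['p'],2),np.round(d['xy'],1).tolist(),flush=True)
E
python3 - <<'E'
from h import *
c=cams.calibration("wrist");E=np.array(c['extrinsics']);print(c['fx'],-E[:3,:3].T@E[:3,3],np.round(E[:3,:3],2).tolist())
o,p,im=shot("w1");print(o['tool_pos'],o['tool_rot'])
tips("reader reader_grip reader_window mat",p)
print((p@[.515,-.355,.02,1])[:2]/(p@[.515,-.355,.02,1])[2])
E
```

```text
time_s: 2.7
tool_pos: [0.4811, -0.3564, 0.3061]
tool_rot: [179.8, -0.0, 90.5]
force: [0.0, -2.1, 0.1]
grip_width: 0.0868
grasp_force: 0.0
299.6550305221485 [ 0.48054942 -0.29115959  0.46844692] [[1.0, 0.01, 0.0], [0.01, -0.97, 0.24], [0.0, -0.24, -0.97]]
[ 0.48112491 -0.35641487  0.30609159] [ 1.79818523e+02 -1.29554953e-02  9.05367572e+01]
reader 0.82 [259.3, 273.2]
reader 0.66 [347.8, 173.8]
reader_grip 0.9 [350.1, 173.0]
reader_grip 0.64 [256.8, 278.8]
reader_window 0.68 [383.5, 173.1]
mat 0.6 [338.8, 171.1]
mat 0.35 [346.6, 175.3]
[342.77887554 170.39947472]
```

View pics/w1.png

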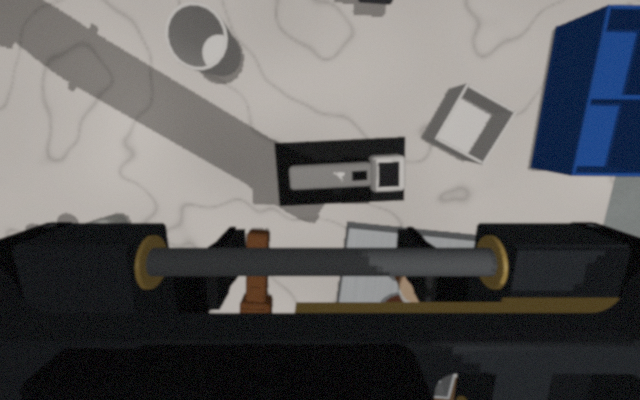

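The wrist view shows the white reader on the black mat at (347,174), head to the right (+x), and the brown look-alike at (257,275). So the white one is the reader. Next, the box and turnbuttons.

```bash
python3 -m creep '.018 .047 0 0 .087;.018 .047 0 0 .087;.018 .047 0 0 .087;.018 .047 0 0 .087;.017 .047 0 0 .087;0 0 0 0 .087' >/dev/null
python3 - <<'E'
from h import *
o,p,im=shot("b1");print(o['tool_pos'])
tips("box left_button_grip right_button_grip amber_bottle",p)
E
python3 -m creep '0 .045 0 0 .087;0 .045 0 0 .087;0 0 0 0 .087' >/dev/null
python3 - <<'E'
from h import *
o,p,im=shot("b2");print(o['tool_pos'])
tips("box left_button_grip right_button_grip amber_bottle",p)
a,b=np.load("pics/b1.npz"),np.load("pics/b2.npz")
cv2.imwrite("pics/bb.png",np.vstack([a['im'][:300,:,::-1],b['im'][:300,:,::-1]]))
E
```

```text
[ 0.56781874 -0.12090703  0.30453274]
box 0.79 [324.0, 107.0]
left_button_grip 0.56 [352.4, 8.3]
right_button_grip 0.78 [307.3, 176.8]
amber_bottle 0.95 [240.6, 131.8]
[ 0.56672011 -0.03200722  0.30507501]
box 0.7 [390.0, 315.0]
box 0.57 [323.2, 167.9]
left_button_grip 0.66 [348.6, 98.5]
right_button_grip 0.88 [306.6, 248.4]
amber_bottle 0.95 [244.8, 189.6]
```

View pics/bb.png

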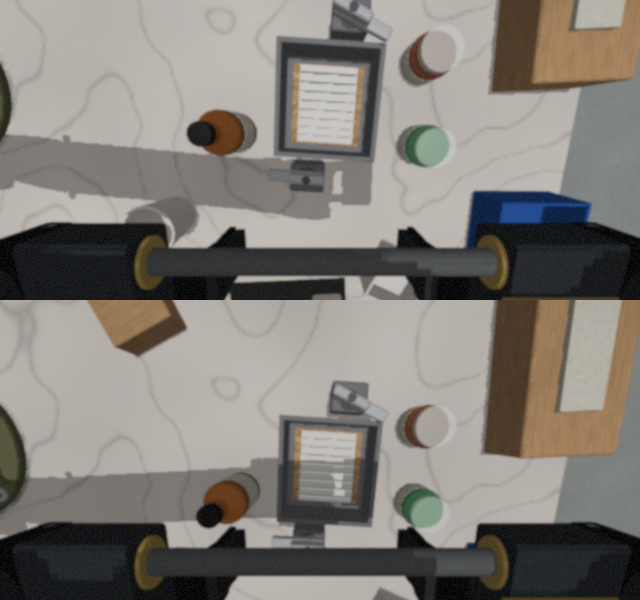

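The box fills (277..384, 38..160) in b1, turned a few degrees clockwise. The left button arm points about +60°, in the way of the lid. The right button arm points at the robot, about 90°, and is clear. I'll enlarge for the corners.

```bash
python3 - <<'E'
from h import *
a,b=np.load("pics/b1.npz"),np.load("pics/b2.npz")
L=tri([a['P'],b['P']],[(352.4,8.3),(348.6,98.5)]);R=tri([a['P'],b['P']],[(307.3,176.8),(306.6,248.4)])
print(L,R)
print([ (np.round(tri([a['P'],b['P']],[(240.6,131.8),(244.8,189.6)])[0],3))])
ca=cv2.resize(a['im'][0:190,255:395],None,fx=3,fy=3,interpolation=cv2.INTER_CUBIC)
cb=cv2.resize(b['im'][70:230,265:393],None,fx=3,fy=3,interpolation=cv2.INTER_CUBIC)
o=np.zeros((570,810,3),np.uint8);o[:ca.shape[0],:420]=ca;o[:cb.shape[0],425:425+384]=cb[:, :385]
o=cv2.convertScaleAbs(o,alpha=1.5,beta=20)
cv2.imwrite("pics/c.png",o[:,:800,::-1])
E
```

```text
(array([0.59831379, 0.06360127, 0.11769066]), np.float64(1.0700108030917035)) (array([ 0.55118237, -0.11169028,  0.12502041]), np.float64(1.0433885134827845))
[array([ 0.447, -0.064,  0.005])]
```

View pics/c.png

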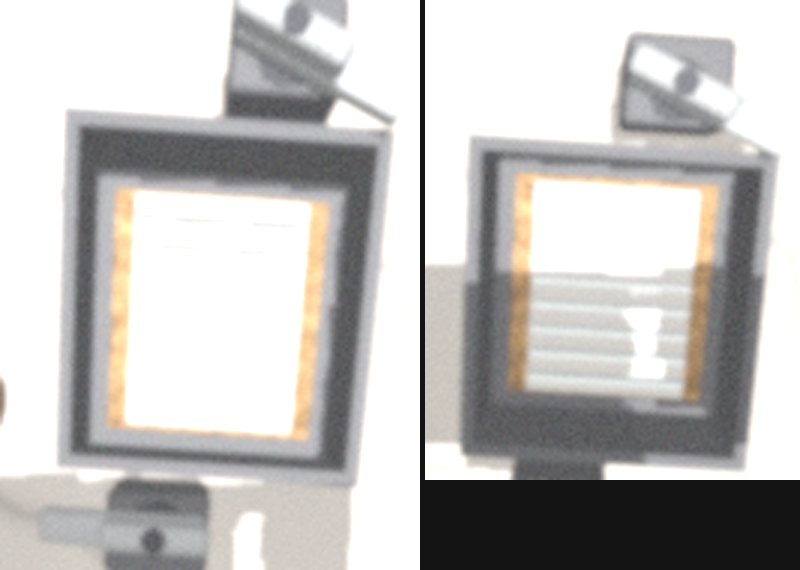

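```bash
python3 - <<'E'
from h import *
from scipy.optimize import least_squares
a,b=np.load("pics/b1.npz"),np.load("pics/b2.npz")
ca=np.array([(277.3,37),(386,44),(372.7,161.7),(274.3,155)]);cb=np.array([(280,115.7),(382.3,121.7),(371.3,226),(277.3,221.7)])
for i in range(4): print(tri([a['P'],b['P']],[ca[i],cb[i]]))
C=np.array([(-65,70),(65,70),(65,-70),(-65,-70)])/1e3
def pr(p,X):
    q=np.c_[X,np.ones(len(X))]@p.T;return q[:,:2]/q[:,2:]
def W(v,xy,z):
    c,s=np.cos(v[2]),np.sin(v[2]);return np.c_[xy@np.array([[c,s],[-s,c]])+v[:2],np.full(len(xy),z)]
def f(v,z=.08,use=(0,1)):
    r=[]
    if 0 in use:r.append(pr(a['P'],W(v,C,z))-ca)
    if 1 in use:r.append(pr(b['P'],W(v,C,z))-cb)
    return np.concatenate(r).ravel()
for u in((0,),(1,),(0,1)):
    s=least_squares(f,[.57,-.02,-.07],kwargs=dict(use=u));print(u,s.x[:2],np.degrees(s.x[2]),np.abs(s.fun).max())
s2=least_squares(lambda v:f(v[:3],v[3]),[.57,-.02,-.07,.08]);print(s2.x)
v=s.x;B=np.array([[.02,.092],[-.02,-.092]]);w=W(v,B,.119);print(w)
print('px',pr(a['P'],w),pr(b['P'],w))
print(atz(a['P'],(354.3,5.7),.119),atz(b['P'],(352.3,97.3),.119),atz(a['P'],(305.7,180),.119))
q=[atz(b['P'],((x-425)/3+265,y/3+70),.119) for x,y in((645,60),(740,105))];d=q[1]-q[0];print('left ang',np.degrees(np.arctan2(d[1],d[0])))
E
```

```text
(array([0.51571708, 0.04615951, 0.07942107]), np.float64(0.05600871746181373))
(array([0.64364906, 0.03967106, 0.07910791]), np.float64(0.08935276288800731))
(array([ 0.63633183, -0.09942093,  0.07431059]), np.float64(0.5157685906211232))
(array([ 0.50887817, -0.09073558,  0.08428404]), np.float64(0.03745124233650011))
(0,) [ 0.57559703 -0.02635276] -3.3076393297194637 1.3307807639766907
(1,) [ 0.57587046 -0.02618486] -2.901287485755784 1.3099519687108057
(0, 1) [ 0.57572586 -0.02627848] -3.1215392680790197 1.6264824622637661
[ 0.57584186 -0.02620537 -0.05448262  0.07457643]
[[ 0.60070597  0.06449594  0.119     ]
 [ 0.55074575 -0.11705289  0.119     ]]
px [[353.80452172   6.80778194]
 [306.15257766 180.47701789]] [[351.90045649  97.58952092]
 [307.46261008 250.51112987]]
[0.601182   0.06551076] [0.60113729 0.06480126] [ 0.55021634 -0.11648869]
left ang -23.60594129337382
```

Two views agree: box at (0.5757,-0.0263), yaw -3.1°. The left axis is at (0.601,0.065) with its arm at about +70° (needs turning aside), and the right axis is at (0.5505,-0.1168).

```bash
python3 -m creep '.005 .014 -.02 9.4 .045;.005 .014 -.02 9.4 .045;.005 .014 -.02 9.4 .045;.005 .014 -.02 9.4 .045;.005 .014 -.02 9.4 .045;.005 .014 -.02 9.4 .045;.004 .013 -.025 9.5 .045;0 0 0 0 .045' 20
```

```text
time_s: 5.58
tool_pos: [0.5997, 0.0608, 0.1574]
tool_rot: [-179.9, -0.2, 155.8]
force: [0.0, -0.3, 1.2]
grip_width: 0.0454
grasp_force: 0.0
```

```bash
python3 -m creep '.001 .004 -.02 .6 .045;0 0 -.02 0 .045;0 0 -.013 0 .045;0 0 0 0 .045'; python3 -m creep '0 0 0 0 0;0 0 0 0 0;0 0 0 0 0;0 0 0 0 0'
```

```text
time_s: 6.08
tool_pos: [0.6009, 0.0649, 0.1051]
tool_rot: [-179.9, -0.1, 156.5]
force: [-0.1, 0.1, 0.6]
grip_width: 0.0454
grasp_force: 0.0
time_s: 6.58
tool_pos: [0.6021, 0.0654, 0.1069]
tool_rot: [180.0, 0.0, 156.5]
force: [0.3, 0.5, -0.3]
grip_width: 0.013
grasp_force: 1.4
```

```bash
python3 -m creep '0 0 0 0 0;0 0 0 7 0;0 0 0 9 0;0 0 0 10 0;0 0 0 0 0;0 0 0 0 0'
```

```text
time_s: 7.32
tool_pos: [0.6023, 0.0666, 0.1069]
tool_rot: [179.9, 0.1, -177.6]
force: [2.0, 4.2, -0.8]
grip_width: 0.0114
grasp_force: 19.9
```

```bash
python3 -m creep '0 0 0 0 .045;0 0 0 0 .045;0 0 .03 0 .045;0 0 .03 0 .06;-.02 .02 .03 -10 .087;-.02 .02 .03 -10 .087;-.02 .02 .03 -10 .087;-.02 .02 .03 -10 .087'; python3 -m creep '-.02 .02 .01 -10 .087;-.02 .02 0 -10 .087;-.02 .02 0 -10 .087;0 .015 0 -10 .087;0 0 0 -10 .087;0 0 0 -2 .087;0 0 0 0 .087'
python3 - <<'E'
from h import *
o,p,im=shot("l1");print(o['tool_pos'],o['tool_rot'])
tips("lid lid_handle label",p)
E
python3 -m creep '0 .04 0 0 .087;0 .04 0 0 .087;0 0 0 0 .087' >/dev/null
python3 - <<'E'
from h import *
o,p,im=shot("l2");print(o['tool_pos'])
tips("lid lid_handle label",p)
a,b=np.load("pics/l1.npz"),np.load("pics/l2.npz")
cv2.imwrite("pics/ll.png",np.vstack([a['im'][:300,:,::-1],b['im'][:300,:,::-1]]))
E
```

```text
time_s: 8.32
tool_pos: [0.5209, 0.145, 0.2874]
tool_rot: [-179.9, 0.0, 142.1]
force: [0.7, 1.3, 0.4]
grip_width: 0.0825
grasp_force: 0.0
time_s: 9.2
tool_pos: [0.4619, 0.2197, 0.2965]
tool_rot: [-180.0, 0.0, 90.6]
force: [-0.5, 0.7, -0.4]
grip_width: 0.0874
grasp_force: 0.0
[0.4619283  0.21969881 0.29646114] [-1.79984079e+02  3.90694978e-02  9.05764206e+01]
lid 0.81 [322.0, 104.2]
lid_handle 0.62 [321.7, 101.1]
label 0.75 [354.8, 104.8]
[0.46039592 0.30375886 0.29648311]
lid 0.7 [324.2, 157.0]
lid 0.28 [475.4, 142.1]
lid_handle 0.63 [319.7, 165.9]
label 0.73 [352.9, 164.1]
```

View pics/ll.png

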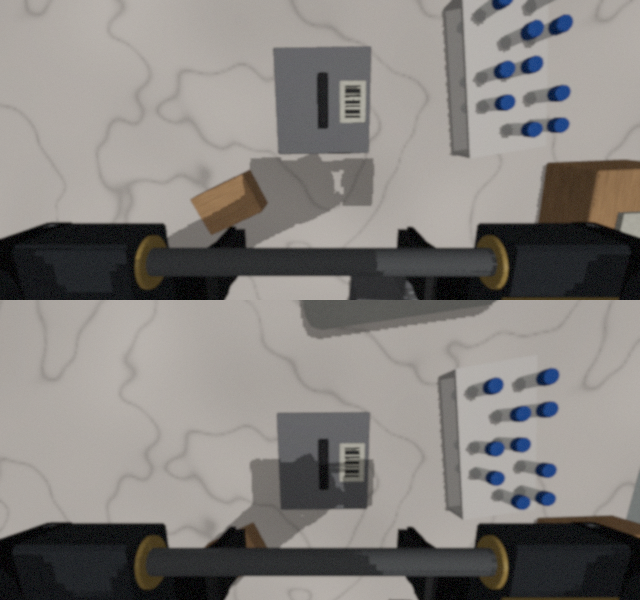

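The lid lies at about (322,100) in l1 and (323,160) in l2. The bar handle is upright (along y) and the label is on the far (+x) side at (352,101). Now to fit its pose.

```bash
python3 - <<'E'
from h import *
from scipy.optimize import least_squares
D=[np.load("pics/l1.npz"),np.load("pics/l2.npz")];Ps=[d['P'] for d in D]
hc=[];
for d in D:
    g=cv2.cvtColor(d['im'],cv2.COLOR_RGB2GRAY);m=(g[:215,300:337]<45).astype(np.uint8)
    n,l,s,c=cv2.connectedComponentsWithStats(m);k=1+np.argmax(s[1:,4]);ys,xs=np.where(l==k)
    r=cv2.minAreaRect(np.c_[xs,ys].astype(np.float32));c=np.array(r[0])+[300,0];hc.append(c)
    R=cv2.boxPoints(r)+[300,0];e=[R[i]-R[i-1] for i in range(4)];i=np.argmax([np.hypot(*q) for q in e])
    q0,q1=atz(d['P'],R[i-1],.046),atz(d['P'],R[i],.046);dd=q1-q0
    print(c,r[1:],s[k],'len',np.hypot(*dd),'yaw',np.degrees(np.arctan2(dd[1],dd[0])),atz(d['P'],c,.046))
print(tri(Ps,hc))
g=cv2.cvtColor(D[0]['im'],cv2.COLOR_RGB2GRAY);m=(cv2.GaussianBlur(g,(3,3),0)<125).astype(np.uint8)
m=cv2.morphologyEx(m,cv2.MORPH_CLOSE,np.ones((15,15)));m[154:]=0;m[:,400:]=0
n,l,s,c=cv2.connectedComponentsWithStats(m);k=l[100,300];print(s[k])
cs=cv2.findContours((l==k).astype(np.uint8),0,2)[0][0];ap=cv2.approxPolyDP(cs,6,True)[:,0];print(ap.tolist())
print([np.round(atz(Ps[0],q,.014),4).tolist() for q in ap])
lb=[(352.5,101.5),(351.5,163)];print('label',tri(Ps,lb),[atz(p,q,.014) for p,q in zip(Ps,lb)])
E
```

```text
[322. 100.] ((54.0, 8.0), 90.0) [ 18  73   9  55 464] len 0.06716831033347626 yaw 90.46814004678627 [0.46238741 0.31826977]
[323. 165.] ((50.0, 10.0), 90.0) [ 18 140  11  51 481] len 0.06894824932766144 yaw 90.78306928755528 [0.46280189 0.31801129]
(array([0.46258958, 0.31816838, 0.04732099]), np.float64(0.15631439792690982))
[ 273   47   98  107 9989]
[[274, 48], [278, 153], [368, 153], [370, 48]]
[[0.3966, 0.3871], [0.3986, 0.2461], [0.5309, 0.2475], [0.5267, 0.3885]]
label (array([0.50454627, 0.31866382, 0.02206002]), np.float64(0.11980333631278607)) [array([0.50550325, 0.31928162]), array([0.50519597, 0.3177431 ])]
```

Triangulated handle: (0.4626,0.3182), top z 0.047 against the expected 0.046. Lid yaw is about 0.5°. Going down on it.

```bash
python3 -m creep '.002 .0145 -.04 0 .05;0 0 -.055 0 .05;0 0 -.055 0 .05;0 0 -.05 0 .05;0 0 -.03 0 .05;0 0 -.02 0 .05;0 0 0 0 .05'
```

```text
time_s: 10.85
tool_pos: [0.4637, 0.3136, 0.0457]
tool_rot: [-179.9, 0.1, 90.5]
force: [-0.4, 0.1, 0.7]
grip_width: 0.0502
grasp_force: 0.0
```

```bash
python3 -m creep '-.001 .0045 -.012 0 .05;0 0 -.01 0 .05;0 0 0 0 .05;0 0 0 0 0;0 0 0 0 0;0 0 0 0 0;0 0 0 0 0;0 0 0 0 0' 40
```

```text
time_s: 11.85
tool_pos: [0.463, 0.3194, 0.0247]
tool_rot: [180.0, 0.0, 90.5]
force: [-0.1, -0.2, 1.0]
grip_width: 0.0134
grasp_force: 40.1
```

```bash
python3 -m creep '0 0 .01 0 0;0 0 .03 0 0;0 0 .05 0 0;0 0 .05 0 0;.004 -.015 .04 -.4 0;.01 -.03 .01 -.4 0;.01 -.03 0 -.4 0;.01 -.03 0 -.4 0' && python3 -m creep '.01 -.03 0 -.4 0;.01 -.03 0 -.4 0;.01 -.03 0 -.4 0;.01 -.03 0 -.4 0;.01 -.03 0 -.4 0;.01 -.03 0 -.4 0;.009 -.03 0 0 0;.01 -.025 0 0 0'; python3 -m creep '0 -.005 -.01 0 0;0 0 0 0 0;0 0 0 0 0'
```

```text
time_s: 12.85
tool_pos: [0.4967, 0.2134, 0.2148]
tool_rot: [180.0, 0.0, 88.9]
force: [0.4, -0.2, -3.7]
grip_width: 0.0136
grasp_force: 40.2
time_s: 13.85
tool_pos: [0.5758, -0.0219, 0.2145]
tool_rot: [-180.0, 0.0, 86.5]
force: [0.5, 0.1, -2.7]
grip_width: 0.0133
grasp_force: 40.2
time_s: 14.22
tool_pos: [0.5755, -0.0237, 0.2045]
tool_rot: [-180.0, -0.0, 86.7]
force: [0.6, -0.4, -3.0]
grip_width: 0.0133
grasp_force: 40.2
```

```bash
python3 -m creep '0 -.0015 -.05 0 0;0 0 -.02 0 0;0 0 0 0 0;0 0 0 0 0'; python3 - <<'E'
from h import *
o,p,im=shot("s1");print(o['tool_pos'],o['tool_rot'])
t=cams.read_camera("side")
g=cv2.resize(t[150:260,230:390],None,fx=5,fy=5,interpolation=2)[:300]
w=cv2.resize(im[0:235,160:480],None,fx=1.25,fy=1.25)
s=cv2.resize(t[150:260,230:390],(400,275),interpolation=2)
out=np.zeros((294,800,3),np.uint8);out[:w.shape[0],:400]=w[:294];out[:275,400:]=s
cv2.imwrite("pics/s1v.png",out[:,:,::-1])
E
```

```text
time_s: 14.72
tool_pos: [0.5771, -0.0265, 0.1362]
tool_rot: [179.9, -0.0, 86.6]
force: [0.7, -0.6, -2.9]
grip_width: 0.0136
grasp_force: 40.3
[ 0.57705389 -0.02654755  0.13617636] [ 1.79856803e+02 -1.36911762e-02  8.65501666e+01]
```

View pics/s1v.png

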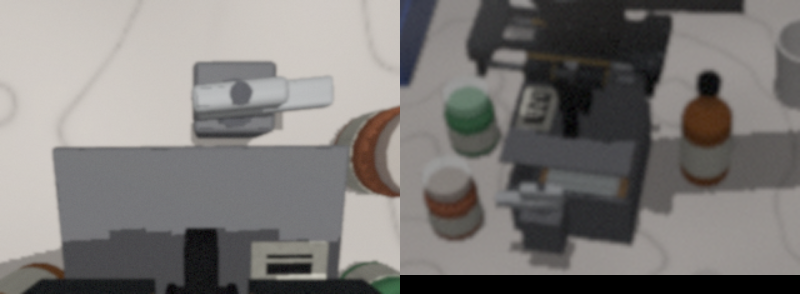

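The left turnbutton now lies along +x, clear of the lid. The lid hangs level over the box, and its far-left edge runs (203,118)–(437,117). I'll check that against the box pose.

```bash
python3 - <<'E'
from h import *
d=np.load("pics/s1.npz");p=d['P']
for z in(.1235,.1255,.1275):
    a,b=atz(p,(203.2,118.4),z),atz(p,(436.8,116.8),z);v=b-a;print(z,a,b,'len',np.hypot(*v),'yaw',np.degrees(np.arctan2(v[1],v[0])))
    y=np.deg2rad(-3.1);m=(a+b)/2;print('centre',m-.072*np.array([-np.sin(y),np.cos(y)]))
print('axis',atz(p,(352,73.6),.119))
o=get_obs();print(o['tool_pos'],o['tool_rot'],o['force'])
E
```

```text
0.1235 [0.51557008 0.04687737] [0.64683605 0.0398995 ] len 0.13145130892014162 yaw -3.042877797353355
centre [ 0.57730939 -0.0285062 ]
0.1255 [0.51631964 0.04678273] [0.64608595 0.03988458] len 0.1299495306067035 yaw -3.0428777973533565
centre [ 0.57730912 -0.02856099]
0.1275 [0.51706919 0.04668808] [0.64533585 0.03986966] len 0.12844775229326563 yaw -3.042877797353358
centre [ 0.57730885 -0.02861577]
axis [0.60045965 0.06605297]
[ 0.57715152 -0.02688918  0.13639283] [1.79826276e+02 1.07251804e-02 8.65249589e+01] [ 0.06153851 -0.80722086 -3.48930278]
```

```bash
python3 -m creep '-.0015 .0018 -.01 0 0;0 0 -.012 0 0;0 0 -.008 0 0;0 0 -.003 0 0;0 0 -.002 0 0;0 0 0 0 0'
```

```text
time_s: 15.58
tool_pos: [0.5745, -0.0253, 0.0997]
tool_rot: [180.0, -0.0, 86.5]
force: [0.3, -0.1, -3.0]
grip_width: 0.0137
grasp_force: 40.3
```

```bash
python3 -m creep '0 0 -.002 0 0;0 0 -.0015 0 0;0 0 0 0 0;0 0 0 0 0'
```

```text
time_s: 16.08
tool_pos: [0.5746, -0.0253, 0.0967]
tool_rot: [180.0, 0.0, 86.5]
force: [-2.4, 0.1, 2.9]
grip_width: 0.0135
grasp_force: 40.4
```

```bash
python3 -m creep '.001 -.0005 0 0 0;0 0 0 0 0;0 0 0 0 .05;0 0 0 0 .05;0 0 0 0 .05'; python3 -m creep '0 0 .03 0 .05;0 0 .04 0 .05;0 -.03 .05 0 .05;0 -.035 .05 0 .05;0 -.03 .03 0 .05;0 0 0 0 .05' && python3 - <<'E'
from h import *
o,p,im=shot("d1");print(o['tool_pos'],o['tool_rot'])
cv2.imwrite("pics/d1v.png",cv2.resize(im[0:230,190:450],None,fx=2.5,fy=2.5,interpolation=2)[:,:,::-1])
E
```

```text
time_s: 16.7
tool_pos: [0.5757, -0.026, 0.096]
tool_rot: [180.0, -0.0, 86.5]
force: [-0.2, 1.1, 0.2]
grip_width: 0.0354
grasp_force: 0.0
time_s: 17.45
tool_pos: [0.5766, -0.1246, 0.2985]
tool_rot: [179.7, 0.1, 86.2]
force: [0.3, -0.5, -0.5]
grip_width: 0.0498
grasp_force: 0.0
[ 0.57659793 -0.12456304  0.29852134] [1.79718722e+02 1.15609379e-01 8.61909447e+01]
```

View pics/d1v.png

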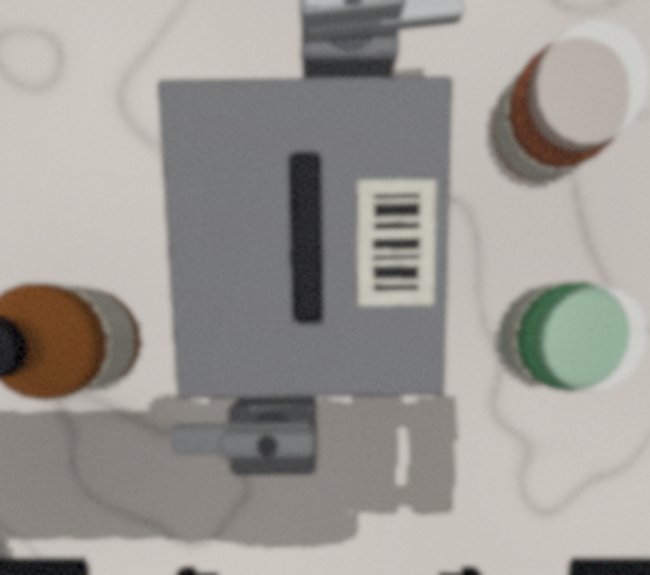

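The lid is on, with corners (161,81), (452,79), (442,393), (181,395) and the label at (396,243) in this crop. The right button arm still points towards the robot. Checking the fit numerically.

```bash
python3 - <<'E'
from h import *
p=np.load("pics/d1.npz")['P'];u=lambda x,y:(x/2.5+190,y/2.5)
q=np.array([atz(p,u(*c),.086) for c in((161,81),(452,79),(442,393),(181,395))]);print(q.mean(0))
for i,j in((0,1),(3,2),(3,0),(2,1)):
    v=q[j]-q[i];print(np.hypot(*v),np.degrees(np.arctan2(v[1],v[0])))
print('label',atz(p,u(396,243),.086),'axisR',atz(p,u(267,446),.119))
a,b=atz(p,u(235,441),.119),atz(p,u(312,444),.119);v=b-a;print('fin',np.degrees(np.arctan2(v[1],v[0])))
a,b=atz(p,u(175,439),.101),atz(p,u(225,441),.101);v=b-a;print('arm',np.degrees(np.arctan2(v[1],v[0])))
E
```

```text
[ 0.57572834 -0.02661964]
0.1312967158397194 -3.3569828951547938
0.12983022770290908 -3.362991463445299
0.14091484139806595 87.13784894404945
0.14092342221204385 86.5415765793594
label [ 0.61686926 -0.02857587] axisR [ 0.55042888 -0.11606452]
fin -6.0716684886552725
arm -6.132305796065898
```

```bash
python3 -m creep '-.003 .001 -.018 10.5 .04;-.003 .001 -.018 10.5 .04;-.003 .001 -.018 10.5 .04;-.003 .001 -.018 10.5 .04;-.003 .001 -.018 10.5 .04;-.003 .001 -.018 10.5 .04;-.003 .001 -.018 10.5 .04;-.003 .001 -.018 10.5 .04'; python3 -m creep '-.002 0 0 4 .04;0 0 0 0 .04;0 0 0 0 .04'
```

```text
time_s: 18.5
tool_pos: [0.5503, -0.1105, 0.15]
tool_rot: [179.9, -0.1, 171.0]
force: [0.3, -0.8, -0.8]
grip_width: 0.0401
grasp_force: 0.0
time_s: 18.88
tool_pos: [0.5493, -0.1118, 0.1517]
tool_rot: [180.0, -0.0, 174.5]
force: [-0.2, -0.4, -0.1]
grip_width: 0.04
grasp_force: 0.0
```

```bash
python3 -m creep '.001 -.0045 -.02 0 .04;0 0 -.018 0 .04;0 0 -.008 0 .04;0 0 0 0 0;0 0 0 0 0;0 0 0 0 0;0 0 0 0 0' 20; python3 -m creep '0 0 0 0 0;0 0 0 -6 0;0 0 0 -10 0;0 0 0 -10 0;0 0 0 -10 0;0 0 0 -10 0;0 0 0 -10 0;0 0 0 -10 0'; python3 -m creep '0 0 0 -10 0;0 0 0 -8 0;0 0 0 -3 0;0 0 0 0 0;0 0 0 0 0'
```

```text
time_s: 19.75
tool_pos: [0.5512, -0.1151, 0.1067]
tool_rot: [179.8, 0.1, 174.6]
force: [0.7, 4.6, 0.1]
grip_width: 0.0121
grasp_force: 19.9
time_s: 20.75
tool_pos: [0.5504, -0.1162, 0.1067]
tool_rot: [180.0, -0.0, 108.2]
force: [-1.8, 3.3, 2.2]
grip_width: 0.0118
grasp_force: 19.9
time_s: 21.38
tool_pos: [0.5499, -0.1163, 0.1066]
tool_rot: [-179.9, -0.0, 87.6]
force: [-2.6, 5.7, 5.6]
grip_width: 0.0119
grasp_force: 19.9
```

```bash
python3 -m creep '0 0 0 -.8 0;0 0 0 0 0;0 0 0 0 .035;0 0 0 0 .035;0 0 .025 0 .035;0 0 .03 0 .035;0 .01 .01 10.5 .035;.007 .025 0 10.5 .035'; python3 -m creep '.007 .025 0 10.5 .035;.007 .025 0 10.5 .035;.007 .025 0 10.5 .035;.007 .025 0 10.5 .035;.008 .025 0 10.5 .035;.008 .022 0 10.5 .035;0 0 -.01 10.5 .035;0 0 0 1.1 .035'; python3 -m creep '0 0 0 0 .04;0 0 0 0 .04'
```

```text
time_s: 22.38
tool_pos: [0.5581, -0.0847, 0.1722]
tool_rot: [179.9, 0.2, 107.8]
force: [1.0, 0.3, 0.0]
grip_width: 0.035
grasp_force: 0.0
time_s: 23.38
tool_pos: [0.6012, 0.0639, 0.1601]
tool_rot: [-180.0, -0.1, -177.7]
force: [-0.4, 0.6, 0.0]
grip_width: 0.0351
grasp_force: 0.0
time_s: 23.62
tool_pos: [0.6017, 0.064, 0.1614]
tool_rot: [-180.0, 0.0, -177.8]
force: [-0.0, 0.7, 0.5]
grip_width: 0.0396
grasp_force: 0.0
```

```bash
python3 -m creep '-.0005 .0015 -.025 0 .04;0 0 -.02 0 .04;0 0 -.01 0 .04;0 0 0 0 0;0 0 0 0 0;0 0 0 0 0;0 0 0 0 0' 20; python3 -m creep '0 0 0 0 0;0 0 0 -6 0;0 0 0 -10 0;0 0 0 -10 0;0 0 0 -10 0;0 0 0 -10 0;0 0 0 -10 0;0 0 0 -10 0'; python3 -m creep '0 0 0 -10 0;0 0 0 -10 0;0 0 0 -7 0;0 0 0 -2.5 0;0 0 0 0 0;0 0 0 0 0'
```

```text
time_s: 24.5
tool_pos: [0.6013, 0.0666, 0.1068]
tool_rot: [180.0, 0.1, -177.7]
force: [-0.2, 0.2, 1.8]
grip_width: 0.012
grasp_force: 20.0
time_s: 25.5
tool_pos: [0.6007, 0.0656, 0.1067]
tool_rot: [-180.0, 0.1, 116.0]
force: [-1.8, -0.5, 4.5]
grip_width: 0.0119
grasp_force: 20.0
time_s: 26.25
tool_pos: [0.6002, 0.0655, 0.1067]
tool_rot: [-179.9, 0.1, 86.8]
force: [-3.2, -1.4, 5.7]
grip_width: 0.0116
grasp_force: 20.0
```

```bash
python3 -m creep '0 0 0 0 .035;0 0 0 0 .035;0 0 .03 0 .035;0 0 .04 0 .04;-.005 -.04 .05 0 .06;-.005 -.05 .05 0 .087;-.005 -.05 .02 0 .087;-.005 -.04 0 0 .087'; python3 -m creep '0 -.01 0 0 .087;0 0 0 0 .087' && python3 - <<'E'
from h import *
o,p,im=shot("e1");print(o['tool_pos'],o['tool_rot'])
cv2.imwrite("pics/e1v.png",cv2.resize(im[0:230,190:450],None,fx=2.5,fy=2.5,interpolation=2)[:,:,::-1])
E
```

```text
time_s: 27.25
tool_pos: [0.5824, -0.1093, 0.2911]
tool_rot: [179.7, 0.1, 86.7]
force: [0.8, -0.4, 0.0]
grip_width: 0.072
grasp_force: 0.0
time_s: 27.5
tool_pos: [0.5816, -0.1166, 0.2883]
tool_rot: [-180.0, -0.1, 86.8]
force: [0.6, 1.1, 0.0]
grip_width: 0.0852
grasp_force: 0.0
[ 0.58159867 -0.11660318  0.28829759] [-1.79969513e+02 -5.13333123e-02  8.67836069e+01]
```

View pics/e1v.png

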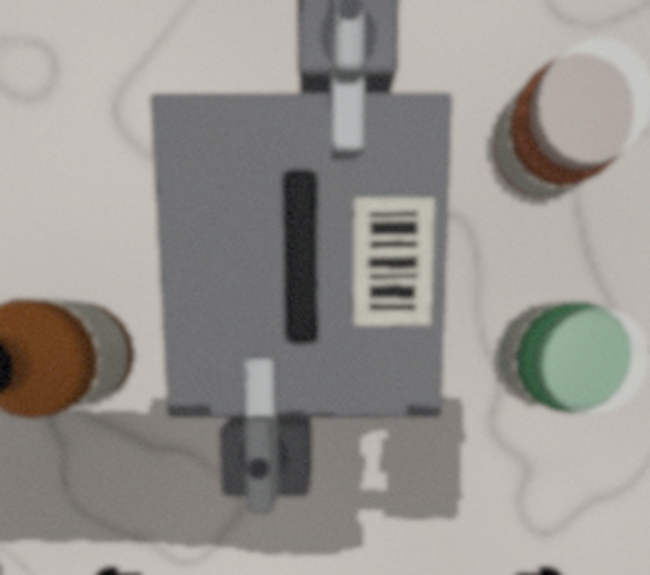

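Both turnbuttons lie square across the lid's edges (left at (347,110), right at (260,400)), the lid hasn't moved, and the bystanders are in place. On to the reader.

```bash
python3 -m creep '-.01 -.028 .002 -9.7 .07;-.01 -.028 .001 -9.7 .07;-.01 -.028 0 -9.7 .07;-.01 -.028 0 -9.7 .07;-.01 -.028 0 -9.7 .07;-.01 -.028 0 -9.7 .07;-.01 -.028 0 -9.7 .07;-.01 -.028 0 -9.7 .07'; python3 -m creep '-.01 -.014 0 -9.3 .07;0 0 0 0 .07;0 0 0 0 .07' && python3 - <<'E'
from h import *
p=np.load("pics/e1.npz")['P'];u=lambda x,y:(x/2.5+190,y/2.5)
print('label',atz(p,u(394,261),.086))
q=np.array([atz(p,u(*c),.086) for c in((152,95),(451,95),(440,414),(168,412))]);print(q.mean(0))
for nm,ps in dict(L=[(347,32),(347,145)],R=[(259,500),(260,365)]).items():
    a,b=[atz(p,u(*c),.101) for c in ps];print(nm,np.degrees(np.arctan2(*(b-a)[::-1])))
o,p,im=shot("r1");print(o['tool_pos'],o['tool_rot'])
tips("reader reader_grip reader_window mat",p)
cv2.imwrite("pics/r1v.png",cv2.resize(im[0:235,190:450],None,fx=2.5,fy=2.5,interpolation=2)[:,:,::-1])
E
```

```text
time_s: 28.55
tool_pos: [0.5028, -0.3389, 0.2916]
tool_rot: [-179.9, -0.0, 9.1]
force: [0.4, 0.8, -0.3]
grip_width: 0.0702
grasp_force: 0.0
time_s: 28.92
tool_pos: [0.4932, -0.3523, 0.2917]
tool_rot: [-179.9, -0.0, 0.3]
force: [0.3, 0.9, -0.9]
grip_width: 0.0697
grasp_force: 0.0
label [ 0.61763245 -0.02832037]
[ 0.5753507  -0.02631587]
L -92.8256468361859
R 85.1271310721477
[ 0.49316029 -0.35234592  0.29171222] [-1.79933556e+02 -3.07775105e-02  2.69331397e-01]
reader 0.85 [432.7, 241.4]
reader_grip 0.91 [327.9, 154.9]
reader_grip 0.67 [437.1, 246.8]
reader_grip 0.58 [121.2, 8.7]
reader_window 0.93 [325.3, 114.2]
reader_window 0.49 [273.4, 31.8]
mat 0.59 [325.8, 159.1]
```

View pics/r1v.png

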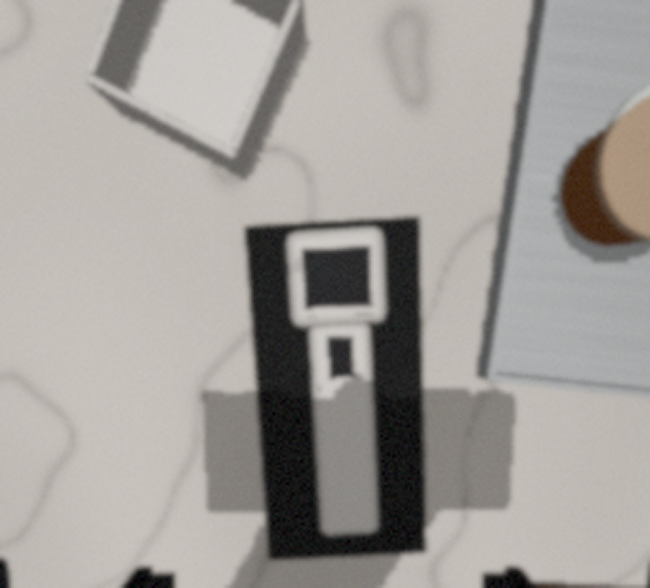

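The white reader lies on the mat, its head at (335,277) pointing away and its body end at (350,535) in the crop. The mat corners are (247,229), (418,219), (425,551), (270,557).

```bash
python3 - <<'E'
from h import *
w=np.load("pics/w1.npz")['P'];p=np.load("pics/r1.npz")['P'];u=lambda x,y:(x/2.5+190,y/2.5)
print('grip',tri([w,p],[(350.1,173),(327.9,154.9)]),'win',tri([w,p],[(383.5,173.1),(325.3,114.2)]))
m=np.array([atz(p,u(*c),.004) for c in((247,229),(418,219),(425,551),(270,557))]);print('mat',m.mean(0))
for i,j in((2,1),(3,0),(1,0),(2,3)): v=m[j]-m[i];print(np.hypot(*v),np.degrees(np.arctan2(v[1],v[0])))
h=np.array([atz(p,u(*c),.038) for c in((287,232),(384,228),(386,320),(293,326))]);print('head',h.mean(0),h.tolist())
t=np.array([atz(p,u(*c),.034) for c in((322,536),(379,533))]);print('tail',t.mean(0))
mid=[np.mean([atz(p,u(*c),.034) for c in cc],0) for cc in([(312,400),(374,398)],[(319,510),(379,508)])]
v=mid[0]-mid[1];print('body',mid,np.degrees(np.arctan2(v[1],v[0])))
v=h.mean(0)-t.mean(0);print('yaw',np.degrees(np.arctan2(v[1],v[0])),np.hypot(*v))
e=v/np.hypot(*v);print('origin from head',h.mean(0)-.06*e,'from tail',t.mean(0)+.085*e)
E
```

```text
grip (array([ 0.52300118, -0.35964148,  0.03318821]), np.float64(2.422697650525659)) win (array([ 0.5761364 , -0.35839714,  0.02140812]), np.float64(0.0968859385999827))
mat [ 0.51217686 -0.36049969]
0.19690510708450015 3.2704046043179296
0.19554960493686513 3.050980673970204
0.09697009143909753 93.44624533545782
0.09772426519424578 92.64930361223524
head [ 0.57969131 -0.35785819] [[0.6022711925090557, -0.33116850274708726], [0.604511016586855, -0.3820248016382862], [0.5576974924288983, -0.38421053302483266], [0.5542855529080905, -0.33402892446717686]]
tail [ 0.43588158 -0.366718  ]
body [array([ 0.5147046 , -0.36152837]), array([ 0.45126453, -0.36565591])] 3.7225337473404223
yaw 3.5254145945446003 0.14408239259192707
origin from head [ 0.51980486 -0.36154767] from tail [ 0.52072073 -0.36149124]
```

Reader origin is (0.520,-0.3615), yaw 3.5°. The mat centre is (0.512,-0.3605), yaw 3.1°.

```bash
python3 -m creep '.01 -.003 -.05 1.2 .07;.01 -.003 -.055 1 .07;.007 -.003 -.055 1 .07;0 0 -.05 0 .07;0 0 -.02 0 .07;0 0 0 0 .07;0 0 0 0 .07'
```

```text
time_s: 30.05
tool_pos: [0.5202, -0.3648, 0.0644]
tool_rot: [179.9, -0.2, 3.1]
force: [-0.1, -0.7, 0.9]
grip_width: 0.0701
grasp_force: 0.0
```

```bash
python3 -m creep '0 .003 -.02 .4 .07;0 0 -.02 0 .07;0 0 -.014 0 .07;0 0 0 0 .07' && python3 -m creep '0 0 0 0 .02;0 0 0 0 .02;0 0 0 0 .02;0 0 0 0 .02;0 0 0 0 .02' 40
```

```text
time_s: 30.55
tool_pos: [0.518, -0.3604, 0.0063]
tool_rot: [-179.9, 0.1, 3.5]
force: [-0.1, 0.1, -0.2]
grip_width: 0.0699
grasp_force: 0.0
time_s: 31.18
tool_pos: [0.5187, -0.3607, 0.008]
tool_rot: [-180.0, -0.0, 3.5]
force: [-0.0, 1.1, -0.3]
grip_width: 0.0339
grasp_force: 40.0
```

```bash
python3 -m creep '0 0 .01 0 .02;0 0 .03 0 .02;0 0 .05 0 .02;0 0 .06 0 .02;0 .015 .06 -1 .02;.004 .03 .01 -2.5 .02;.005 .035 0 -2.5 .02;.005 .035 0 -2.5 .02' && python3 -m creep '.005 .035 0 -2.5 .02;.005 .035 0 -2.5 .02;.005 .035 0 -2.5 .02;.005 .035 0 -2.5 .02;.004 .035 0 -2.5 .02;.003 .03 0 -2.5 .02;0 .02 0 0 .02;0 .01 0 0 .02'; python3 -m creep '0 0 0 0 .02;0 0 0 0 .02'
```

```text
time_s: 32.17
tool_pos: [0.5325, -0.2448, 0.2285]
tool_rot: [180.0, -0.0, -5.1]
force: [-0.2, 0.5, -1.3]
grip_width: 0.0341
grasp_force: 40.0
time_s: 33.17
tool_pos: [0.5594, -0.0099, 0.228]
tool_rot: [180.0, -0.0, -19.9]
force: [-0.1, -0.8, -2.9]
grip_width: 0.0336
grasp_force: 40.0
time_s: 33.42
tool_pos: [0.5596, -0.0125, 0.2277]
tool_rot: [179.9, -0.0, -20.1]
force: [0.0, 0.1, -0.9]
grip_width: 0.0337
grasp_force: 40.0
```

```bash
python3 -m creep '0 .002 -.02 0 .02;0 .003 -.03 0 .02;0 0 -.02 0 .02;0 0 -.007 0 .02;0 0 0 0 .02;0 0 0 0 .02'; python3 - <<'E'
from h import *
o,p,im=shot("x1");print(o['tool_pos'],o['tool_rot'])
t=cams.read_camera("side")
w=cv2.resize(im[0:240,180:460],(467,400),interpolation=2);s=cv2.resize(t[150:260,235:325],(327,400),interpolation=2)
cv2.imwrite("pics/x1v.png",np.hstack([w,s])[:,:,::-1])
E
```

```text
time_s: 34.17
tool_pos: [0.5604, -0.0061, 0.1519]
tool_rot: [-180.0, -0.1, -20.0]
force: [0.2, 0.2, -1.0]
grip_width: 0.0336
grasp_force: 40.0
[ 0.56041906 -0.00614597  0.15194139] [-1.79977197e+02 -1.02975338e-01 -2.00181138e+01]
```

View pics/x1v.png

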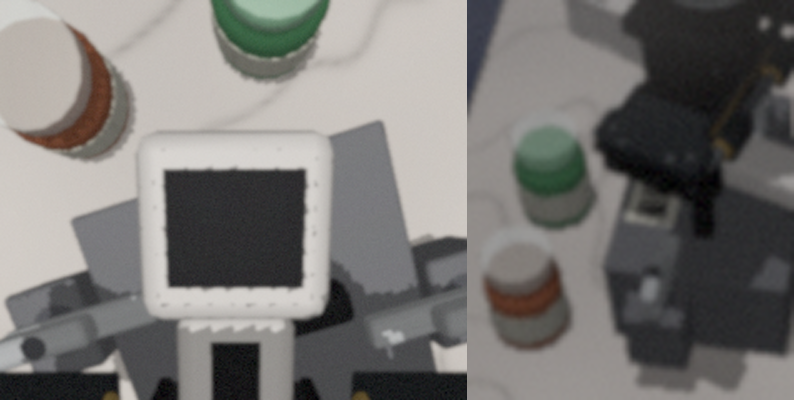

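The reader head hangs over the label, with its top face at (138..331, 133..318) in the crop. Computing the window position.

```bash
python3 - <<'E'
from h import *
from scipy.optimize import least_squares
p=np.load("pics/x1.npz")['P'];k=467/280
uv=np.array([(x/k+180,y/k) for x,y in((138,131),(331,131),(329,318),(146,320))])
for z in(.18,.182,.184):
    q=np.array([atz(p,c,z) for c in uv]);print(z,q.mean(0),[round(float(np.hypot(*(q[i]-q[i-1]))),4) for i in range(4)])
v=(q[0]+q[1]-q[2]-q[3]);print(np.degrees(np.arctan2(v[1],v[0])))
o=get_obs();print(o['tool_pos'])
E
```

```text
0.18 [ 0.61853531 -0.02834724] [0.0486, 0.0485, 0.048, 0.0503]
0.182 [ 0.6186008  -0.02836796] [0.0479, 0.0478, 0.0473, 0.0495]
0.184 [ 0.61866629 -0.02838868] [0.0471, 0.0471, 0.0466, 0.0488]
-19.040165747399357
[ 0.56032735 -0.00590627  0.15188452]
```

```bash
python3 -m creep '-.001 0 -.0015 0 .02;0 0 0 0 .02;0 0 0 0 .02;0 0 0 0 .02;0 0 0 0 .02;0 0 0 0 .02;0 0 0 0 .02;0 0 0 0 .02' && python3 -m creep '0 0 0 0 .02;0 0 0 0 .02;0 0 0 0 .02;0 0 0 0 .02;0 0 0 0 .02;0 0 0 0 .02;0 0 0 0 .02;0 0 0 0 .02'
```

```text
time_s: 35.28
tool_pos: [0.5586, -0.0058, 0.1493]
tool_rot: [180.0, 0.0, -20.0]
force: [0.3, -1.2, -2.4]
grip_width: 0.0337
grasp_force: 40.0
time_s: 36.28
tool_pos: [0.5586, -0.0058, 0.1493]
tool_rot: [180.0, 0.0, -20.0]
force: [-1.0, -0.5, -2.2]
grip_width: 0.0336
grasp_force: 40.0
```

```bash
python3 -m creep '0 0 .02 0 .02;0 0 .03 0 .02;0 0 .03 0 .02;-.004 -.03 0 2 .02;-.005 -.035 0 2.5 .02;-.005 -.035 0 2.5 .02;-.005 -.035 0 2.5 .02;-.005 -.035 0 2.5 .02' && python3 -m creep '-.005 -.035 0 2.5 .02;-.005 -.035 0 2.5 .02;-.005 -.035 0 2.5 .02;-.005 -.035 0 2.5 .02;-.004 -.03 -.02 1.3 .02;0 -.015 -.04 0 .02;0 0 -.04 0 .02;0 0 -.04 0 .02' && python3 -m creep '0 0 -.03 0 .02;0 0 -.01 0 .02;0 0 0 0 .02;0 0 0 0 .02'
```

```text
time_s: 37.28
tool_pos: [0.5344, -0.1769, 0.2294]
tool_rot: [180.0, -0.0, -7.9]
force: [0.2, -0.9, -1.1]
grip_width: 0.034
grasp_force: 40.0
time_s: 38.28
tool_pos: [0.5104, -0.3612, 0.088]
tool_rot: [180.0, -0.0, 3.3]
force: [0.1, -0.8, -2.6]
grip_width: 0.0338
grasp_force: 40.0
time_s: 38.78
tool_pos: [0.5118, -0.3615, 0.0511]
tool_rot: [179.9, -0.1, 3.3]
force: [0.7, 0.2, -2.2]
grip_width: 0.0338
grasp_force: 40.0
```

```bash
python3 -m creep '-.0015 .001 -.015 0 .02;0 0 -.015 0 .02;0 0 -.007 0 .02;0 0 -.003 0 .02;0 0 0 0 .02'; python3 -m creep '0 0 -.0015 0 .02;0 0 0 0 .02;0 0 0 0 .02'
```

```text
time_s: 39.4
tool_pos: [0.5092, -0.3598, 0.0091]
tool_rot: [-180.0, 0.0, 3.3]
force: [0.0, -0.2, -2.8]
grip_width: 0.0338
grasp_force: 40.0
time_s: 39.78
tool_pos: [0.5092, -0.3599, 0.0081]
tool_rot: [180.0, -0.0, 3.3]
force: [0.2, -0.7, -1.7]
grip_width: 0.0333
grasp_force: 40.0
```

```bash
python3 -m creep '0 0 -.001 0 .02;0 0 0 0 .02;0 0 0 0 .02'
```

```text
time_s: 40.15
tool_pos: [0.5093, -0.3599, 0.008]
tool_rot: [180.0, -0.0, 3.3]
force: [-2.6, 1.4, 5.7]
grip_width: 0.0338
grasp_force: 40.0
```

```bash
python3 -m creep '0 0 0 0 .07;0 0 0 0 .07;0 0 0 0 .07;0 0 .03 0 .07;0 0 .05 0 .07;-.005 0 .06 0 .07;-.01 0 .06 0 .07;-.01 0 .06 0 .07'; python3 -m creep '0 0 .02 0 .07;0 0 0 0 .07;0 0 0 0 .07'; python3 - <<'E'
from h import *
o,p,im=shot("z1");print(o['tool_pos'])
t=cams.read_camera("top")
w=cv2.resize(im[0:235,190:450],None,fx=2.0,fy=2.0,interpolation=2);s=cv2.resize(t[130:262,230:366],(270,262),interpolation=2)
out=np.zeros((470,790,3),np.uint8);out[:,:520]=w;out[:262,520:]=s
cv2.imwrite("pics/z1v.png",out[:,:,::-1])
E
```

```text
time_s: 41.15
tool_pos: [0.4837, -0.3597, 0.2687]
tool_rot: [180.0, -0.0, 3.3]
force: [0.2, -0.3, -1.0]
grip_width: 0.0698
grasp_force: 0.0
time_s: 41.52
tool_pos: [0.4836, -0.3594, 0.2849]
tool_rot: [-179.9, 0.1, 3.3]
force: [-0.4, 0.2, -0.7]
grip_width: 0.0703
grasp_force: 0.0
[ 0.48361235 -0.35936691  0.28491414]
```

View pics/z1v.png

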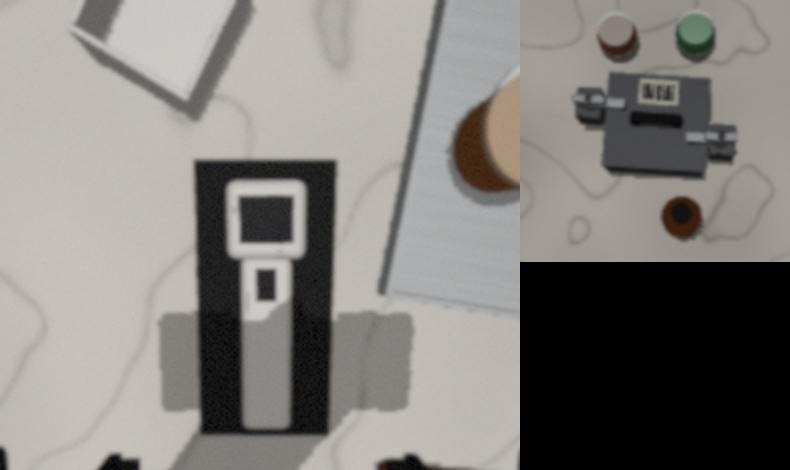

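The reader is flat on the mat and the box is closed with both buttons across. Checking the centring.

```bash
python3 - <<'E'
from h import *
p=np.load("pics/z1.npz")['P'];A=lambda z,*cs:np.array([atz(p,(x/2+190,y/2),z) for x,y in cs])
m=A(.004,(195,161),(336,160),(329,433),(201,434));h=A(.038,(226,180),(306,180),(305,259),(229,259)).mean(0);t=A(.034,(243,430),(291,430)).mean(0)
v=h-t;e=v/np.hypot(*v);print('mat',m.mean(0),'head',h,'tail',t,np.hypot(*v),np.degrees(np.arctan2(*v[::-1])))
print(h-.06*e,t+.085*e)
E
```

```text
mat [ 0.51260298 -0.36049385] head [ 0.57014606 -0.35777711] tail [ 0.42604226 -0.36687602] 0.14439076626392403 3.612938010222589
[ 0.5102653  -0.36155806] [ 0.51087333 -0.36151967]
```

Centred to within about 2 mm. Handing in.

```bash
python3 -c "
from cell import ticket
print(ticket.sign_off())"
```

```text
the job is handed in; nothing more can be done
None
```

The job is handed in after about 42 s of the 72: the lid is seated and both turnbuttons are square across its edges. The reader was held still about 60 mm over the label for nearly 2 s and laid back within about 2 mm of the mat's centre; I saw nothing else moved.

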